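# Make up the pair from the keyhole board

### The arm

A 6-joint arm with a two-finger parallel gripper is mounted at the origin on a cart in front of the work surface, level with it; the furniture and walls round the work are solid. World frame = base frame: x ahead of the robot, y to its left, z up, the work surface at z = 0. Lengths are in m, angles in rad, forces in N, time in s.
With the tool pointing down it reaches from about 0.35 to 0.975 m from the base axis. Payload 4.9 kg.
Tool frame: the origin (TCP) lies at the very end of the fingers, on their centre line; the grasp point (between the pads) lies 19 mm behind it (manip.grip_depth is the distance from the TCP to the grasp point, in m); z points along the fingers, x is the direction in which the jaws open and shut, and the axes are right-handed (so a half turn about z gives the same grasp; the last joint's range is limited). The gripper opens to 85 mm and grips with 20 to 120 N. Pads are 22 mm wide; open, the fingers measure 114 mm over their backs; the gripper's body (76 mm by 85 mm) begins 54 mm behind the grasp point. The pads swing forward as they close: fully open they stand 13 mm farther back than shut.
Start: joints at [-1.281, 0.053, 1.613, -0, 1.476, -0.119], TCP at [0.248, -0.573, 0.231] pointing down, gripper open.
Joint ranges: [-3.01, 3.01], [-1.01, 2.22], [0.06, 2.58], [-1.02, 4.17], [0.09, 2.62], [-3.14, 3.14]. Speed limits (rad/s): [2.57, 2.57, 3.14, 3.14, 3.14, 3.14].

### API

Orientations are given as a unit quaternion [w, x, y, z].
In Python, from plant import manip gives the robot as it stands. The module is installed in compiled form; this text tells all that it offers.
- The arm moves only by the shell command python3 -m crank 'ROWS' [OPENING]. ROWS is JSON, a list of rows, each a list of 4 numbers: the shift along the tool's x, y, z in cm, then the turn about the tool's z in units of 6 degrees (1.0 is 6 degrees). A call has 1 to 10 rows; each row shifts and turns the commanded pose from where the row before left it, along the tool's axes as they then stand; what a row does not reach is not made up. A row lasts 1/12 s, in which the tool goes at most 41.7 mm and 7.16 degrees, less where a joint would pass 70% of its speed; a pose out of reach is approached as far as the arm can. A call with a gripper value outside its range is refused whole. OPENING is the opening, from 0 (shut) to 1 (fully open), set as the call begins (- or left out, the last holds). The fingers move at their own pace and stop on an object; the grip force is fixed at half the most. Time passes only in rows, so rows that do not move let the fingers close. It gives the time, the measured TCP pose, the force and the opening at its end, in the units of the state.
- manip.state(): the state, without advancing time (a new reading comes with each control period).
- manip.grab_frame(name): name is "scene" or "top" or "wrist"; returns a dict with "img" (384x512x3 uint8, red, green, blue), "intrinsics" (3x3 intrinsics, pixels), "position" and "orientation" of the camera in the world. Camera axes: x right, y up, looking along -z (the intrinsics and any distortion apply to the point x, -y, -z); pixel columns grow to the right and rows downward; lengths in m; the calibration is good to about 2 mm. The wrist camera is an equidistant fisheye: a pixel r from the principal point sees the ray r / f radians off the axis. A picture is of the moment at which its call begins. There is no depth.
- manip.job_done(): hands the job in, once; it reports no verdict.
The state is a dict: "time": time; "joint_pos": joint angles; "joint_vel": joint speeds; "joint_efforts": joint torques, N m; "tool_pos": TCP position; "tool_rot": TCP orientation; "contact_force": force on the tool from outside, world axes, zero at the start; "ft_torque": the same for the moment, N m; "gripper_width": opening from 0.0 (shut) to 1.0 (fully open).
Only numpy, scipy, OpenCV 4.12 (cv2) and the standard library are available. Lean on these libraries where they do the work, as an engineer would, in place of code of your own. Each camera call takes 0.05 s, during which the arm holds its last target.

### The job

The red tray is an order for a pair of mounting angles of one size, and the first of the pair already stands in it. Find its twin on the plywood keyhole board (the three angles there differ only in the length of the foot): slide it up until its stud is in the wide end of the keyhole, draw it forward off the stud, and stand it upright on its foot in the red tray beside the first, which stays standing there. Leave the other two angles hanging, and the returns in the grey tray standing.

Things in the scene. Friction and masses are not known exactly. Their poses are not given: they have to be found in the camera images.
- angle_middle: Aluminium L-shaped angle of 8 mm plate, 44 mm wide, leaf 125 mm tall, foot 80 mm long (from the leaf's back), 0.23 kg; hangs on the board. Origin: middle of the lower edge of the leaf's back face; foot towards -x, z up the leaf. Keyhole in the leaf, on its middle line: slot 9 mm wide, closed top at z 64 mm, opening down into the wide end, 20 mm across, centred at z 40 mm.
- angle_short: Like angle_middle in all but its foot: 55 mm long; 0.20 kg. The three hang side by side in any order, leaf against the panel, foot to the robot and about 25 mm above the table, the stud in the top of the slot (z 61 mm); raised by 21 mm, the wide end is over the stud head.
- angle_long: Like angle_middle in all but its foot: 105 mm long; 0.26 kg. Of each hanging angle the top 50 mm of the leaf rise above the panel: there it can be taken from above, one finger in front and one behind.
- loose_short: Second angle with the 55 mm foot, the same part as angle_short, same origin and axes. Stands on its foot either in the red tray (its left half, +y), and is then the first of the pair, or among the returns in the grey tray; foot towards the robot.
- loose_middle: Second angle with the 80 mm foot, the same part as angle_middle, same origin and axes. Stands on its foot either in the red tray (its left half, +y), and is then the first of the pair, or among the returns in the grey tray; foot towards the robot.
- loose_long: Second angle with the 105 mm foot, the same part as angle_long, same origin and axes. Stands on its foot either in the red tray (its left half, +y), and is then the first of the pair, or among the returns in the grey tray; foot towards the robot.
- board: Fixed plywood board: panel 188 mm wide, 12 thick, top edge 100 mm above the table, base plate 8 mm thick reaching 68 mm forward. Origin on the table under the middle of the panel's front face; x into the panel, away from the robot, y left, z up. Studs at y -62, 0, 62 mm, z 86 mm, point to -x: shank 6 mm, head 13 mm across, 10 mm between panel and head, 13.5 mm long over all.
- tray_red: Order tray, fixed, red, open: 138 (x) by 200 (y) by 36 mm high, walls 4 mm thick. Origin at the centre of its underside, inner floor 12 mm above it; x points away from the robot, y to the left. It holds one loose angle in the left half (+y); the right half (-y) is free.
- tray_grey: Returns tray, fixed, grey, 138 (x) by 124 (y) by 36 mm, made like the red one, to the left of the vice, in front of the board. Holds the two loose angles that are not in the red tray; not part of the job.

How it is judged:
By the outcome, as a careful person would: the job done as asked, in the order asked, and still so for the second after the job is handed in, with the robot touching nothing.
It also fails if it takes over 35 s, if anything falls off the work surface, if the arm or the gripper's body presses on something with over 40 N, if the wrist force passes 120 N, or if a joint passes its speed limit or range.

## Working session

There is one attempt and no reset: what is moved stays moved. The work goes in short steps, Python scripts to look and compute and a shell command to move; the robot and the scene stay as the last step left them, time stands still between calls to the robot, and variables do not carry over. Pictures are saved under pics/ and viewed, and the job is handed in when it is done.

```bash
mkdir -p pics; cat > h.py <<'E'
import numpy as np, cv2, json
from plant import manip
from scipy.spatial.transform import Rotation as R
def rot(q): return R.from_quat([q[1],q[2],q[3],q[0]]).as_matrix()
def grab(name,fn):
    f=manip.grab_frame(name)
    cv2.imwrite(fn,f['img'][:,:,::-1])
    np.savez(fn.replace('.png','.npz'),K=f['intrinsics'],p=f['position'],q=f['orientation'],img=f['img'])
    return f
def load(fn):
    return np.load(fn)
def ray(d,uv,fish=False):
    K=d['K'];x=(uv[0]-K[0,2])/K[0,0];y=(uv[1]-K[1,2])/K[1,1]
    if fish:
        r=np.hypot(x,y);v=np.array([x/r*np.sin(r),-y/r*np.sin(r),-np.cos(r)])
    else: v=np.array([x,-y,-1.])
    return rot(d['q'])@v
def onz(d,uv,z,fish=False):
    v=ray(d,uv,fish);return d['p']+v*(z-d['p'][2])/v[2]
def onx(d,uv,x,fish=False):
    v=ray(d,uv,fish);return d['p']+v*(x-d['p'][0])/v[0]
def proj(d,P,fish=False):
    c=rot(d['q']).T@(np.asarray(P)-d['p']);K=d['K']
    x,y,z=c[0],-c[1],-c[2]
    if fish:
        t=np.arctan2(np.hypot(x,y),z);r=np.hypot(x,y);x,y,z=x/r*t,y/r*t,1
    return np.array([K[0,0]*x/z+K[0,2],K[1,1]*y/z+K[1,2]])
E
python3 - <<'E'
from h import *
for n in('scene','top','wrist'):
    f=grab(n,f'pics/{n}0.png');print(n,f['intrinsics'].tolist(),f['position'],f['orientation'])
s=manip.state();print({k:np.round(v,4).tolist() for k,v in s.items()},manip.grip_depth)
E
```

```text
scene [[423.6101865709704, 0.0, 250.0419197742202], [0.0, 423.6101865709704, 192.88119947566548], [0.0, 0.0, 1.0]] [-0.08085513  0.61825125  0.61283078] [-0.36708611 -0.17620748  0.38194184  0.82965001]
top [[451.96177802524676, 0.0, 254.96463281604576], [0.0, 451.96177802524676, 193.05054576197261], [0.0, 0.0, 1.0]] [0.31188071 0.19785372 1.17647002] [-0.70206116 -0.03791439  0.03135815  0.71041487]
wrist [[297.3186396354542, 0.0, 258.91164302502386], [0.0, 297.3186396354542, 190.13635649764961], [0.0, 0.0, 1.0]] [ 0.31737455 -0.54306209  0.37304808] [ 0.82681976 -0.12372549  0.08291978 -0.5423886 ]
{'time': 0.15, 'joint_pos': [-1.281, 0.0532, 1.614, 0.0, 1.476, -0.119], 'joint_vel': [-0.0017, -0.0023, -0.0046, -0.0012, -0.0003, -0.0008], 'joint_efforts': [0.0002, -39.4243, -37.0721, -0.0001, 0.0046, 0.0], 'tool_pos': [0.2483, -0.573, 0.2303], 'tool_rot': [-0.0005, 0.8359, -0.5489, -0.0006], 'contact_force': [0.3671, -1.3756, -0.0183], 'ft_torque': [-0.0248, -0.0842, 0.0319], 'gripper_width': 0.9991} 0.0187
```

View pics/scene0.png

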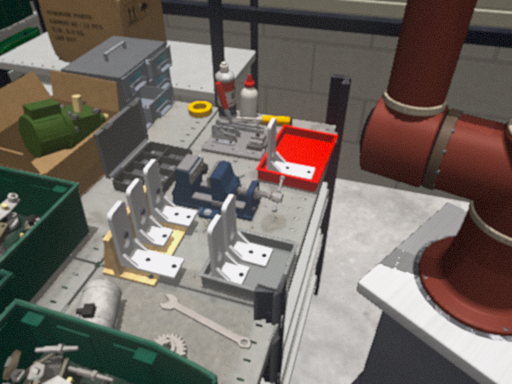

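View pics/top0.png

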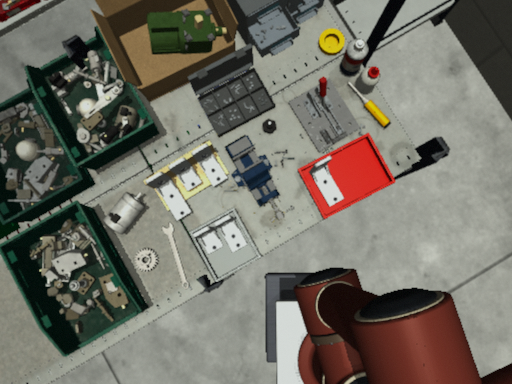

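View pics/wrist0.png

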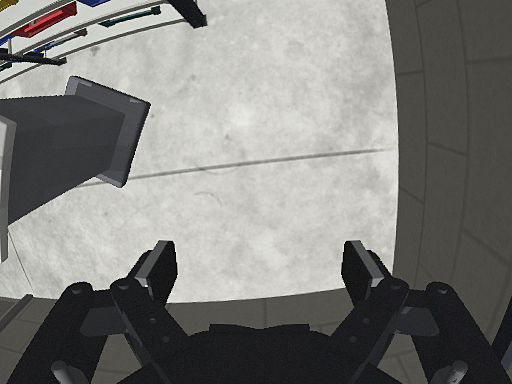

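```bash
python3 - <<'E'
from h import *
d=load('pics/top0.npz');im=d['img'][:,:,::-1]
c=im[125:290,140:265];cv2.imwrite('pics/tb.png',cv2.resize(c,None,fx=4.5,fy=3.6*1,interpolation=cv2.INTER_CUBIC))
c=im[125:225,290:400];cv2.imwrite('pics/tr.png',cv2.resize(c,None,fx=6,fy=6,interpolation=cv2.INTER_CUBIC))
d=load('pics/scene0.npz');im=d['img'][:,:,::-1]
c=im[110:310,95:345];cv2.imwrite('pics/sc.png',cv2.resize(c,None,fx=3,fy=3,interpolation=cv2.INTER_CUBIC))
E
```

```text
(no output)
```

View pics/tb.png

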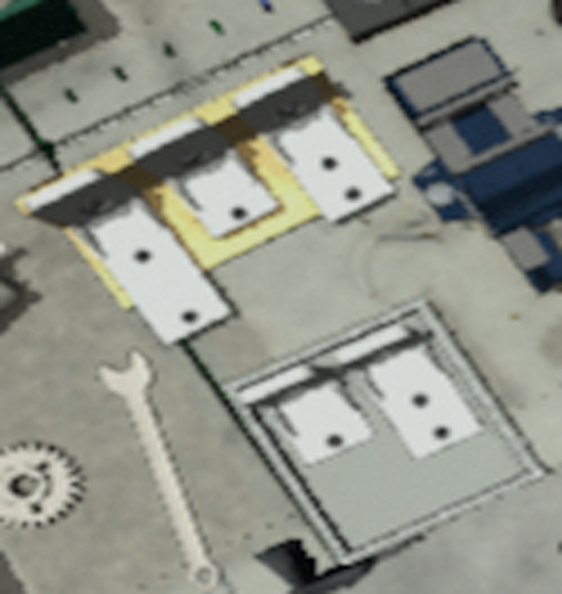

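View pics/tr.png

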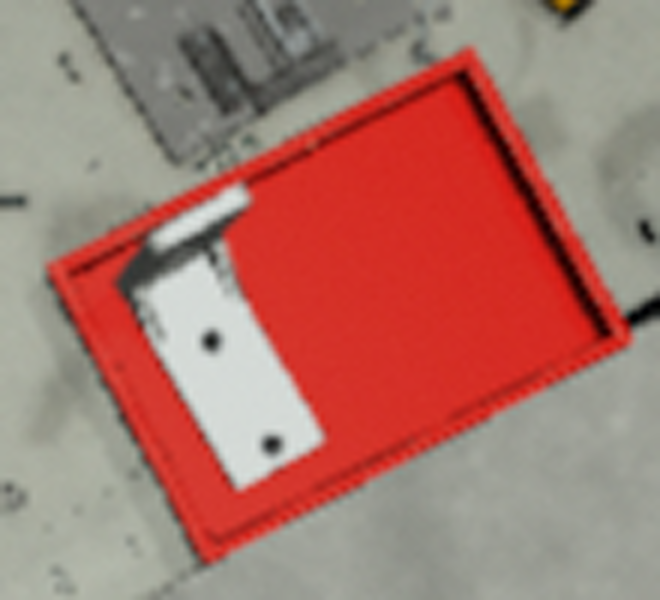

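View pics/sc.png

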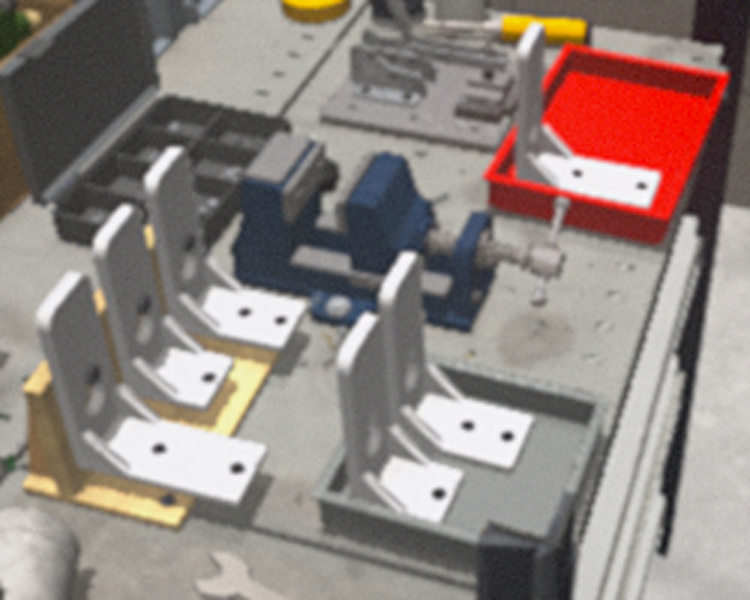

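```bash
cat >> h.py <<'E'
def T(x,y,yaw,z=0):
    c,s=np.cos(yaw),np.sin(yaw)
    return lambda P: np.array([[x+c*p[0]-s*p[1],y+s*p[0]+c*p[1],z+p[2]] for p in np.atleast_2d(P)])
E
python3 - <<'E'
from h import *
d=load('pics/top0.npz')
tb=lambda x,y:((x+.5)/4.5-.5+140,(y+.5)/3.6-.5+125)
tr=lambda x,y:((x+.5)/6-.5+290,(y+.5)/6-.5+125)
def yaw(a,b): v=b-a; return np.degrees(np.arctan2(v[1],v[0]))
# long hang foot front corners
L=onz(d,tb(165,343),.033);Rr=onz(d,tb(233,312),.033)
print('hang foot',L,Rr,np.linalg.norm(L-Rr),yaw(Rr,L))
h1=onz(d,tb(143,256),.033);h2=onz(d,tb(190,316),.033);print('holes',h1,h2,np.linalg.norm(h1-h2),yaw(h2,h1))
# red tray top corners z=.036
P=[onz(d,tr(*p),.036) for p in [(48,268),(472,48),(632,338),(208,562)]]
for i in range(4): print(P[i],np.linalg.norm(P[i]-P[(i+1)%4]),yaw(P[i],P[(i+1)%4]))
print('ctr',np.mean(P,0))
L=onz(d,tr(238,490),.020);Rr=onz(d,tr(325,438),.020);print('red foot',L,Rr,np.linalg.norm(L-Rr),yaw(Rr,L))
h1=onz(d,tr(211,341),.02);h2=onz(d,tr(272,445),.02);print('holes',h1,h2,np.linalg.norm(h1-h2),yaw(h2,h1))
# leaf top
im=d['img'][:,:,::-1]
c=im[140:225,140:250];cv2.imwrite('pics/tb2.png',cv2.resize(c,None,fx=7,fy=7,interpolation=cv2.INTER_CUBIC))
E
```

```text
hang foot [0.35847947 0.40782623 0.033     ] [0.37984602 0.36956732 0.033     ] 0.04382092932134102 119.18215662815469
holes [0.42008717 0.42064276 0.033     ] [0.37731498 0.39382359 0.033     ] 0.05048492901679782 32.08867313628525
[0.48363535 0.09858855 0.036     ] 0.204991230207227 -63.151786525896945
[ 0.57621523 -0.08430588  0.036     ] 0.14049825801588828 -153.3807152427001
[ 0.4506093  -0.14725753  0.036     ] 0.20352711943600843 117.0114748201406
[0.3581736  0.03406795 0.036     ] 0.14107996924698885 27.21517600369415
ctr [ 0.46715837 -0.02472673  0.036     ]
red foot [0.38936179 0.0181833  0.02      ] [ 0.41117186 -0.01953947  0.02      ] 0.04357392208457631 120.03508868100897
holes [0.45352466 0.02799215 0.02      ] [0.40844652 0.00315256 0.02      ] 0.051468869260935204 28.856260058454563
```

View pics/tb2.png

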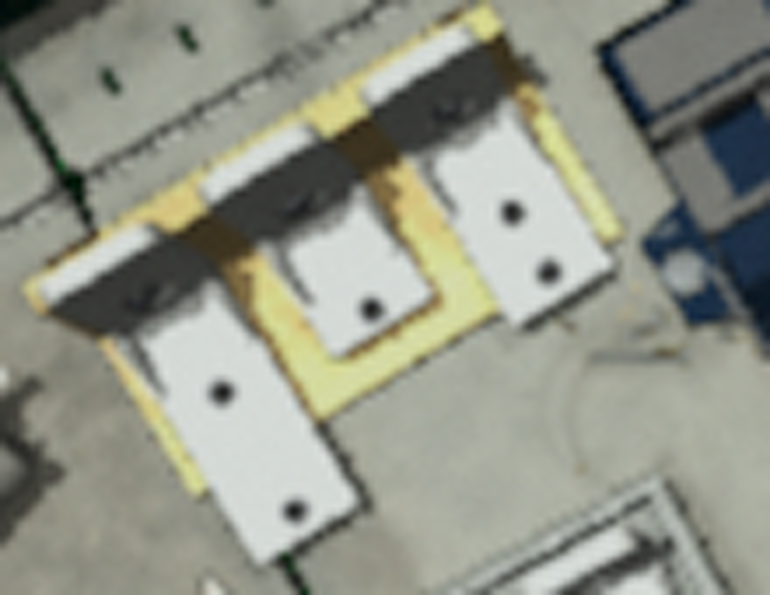

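```bash
cat > fit.py <<'E'
from h import *
from scipy.optimize import least_squares
d=load('pics/top0.npz')
c7=lambda x,y:np.array([(x+.5)/7-.5+140,(y+.5)/7-.5+140])
obs=[]
for yc,Lf,lt,ft in[(.062,.105,[(48,305),(165,237)],[(262,563),(365,503)]),(0,.055,[(208,198),(318,140)],[(335,357),(440,298)]),(-.062,.080,[(372,103),(478,42)],[(520,325),(618,268)])]:
    for s,p in zip((1,-1),ft): obs.append(((-Lf,yc+s*.022,.033),c7(*p)))
    for s,p in zip((1,-1),lt): obs.append(((-.008,yc+s*.022,.150),c7(*p)))
def res(q): return np.concatenate([proj(d,T(*q)(P)[0])-uv for P,uv in obs])
r=least_squares(res,[.44,.4,.5],loss='soft_l1');q=r.x
print('board',q,np.degrees(q[2]));print(np.round(res(q).reshape(-1,2),1).tolist())
def wire(d,f,fn,segs,crop,s):
    im=d['img'][:,:,::-1];x0,y0,x1,y1=crop
    im=cv2.resize(im[y0:y1,x0:x1],None,fx=s,fy=s,interpolation=cv2.INTER_CUBIC)
    for a,b,col in segs:
        pp=[tuple(np.int32(((proj(d,P)-[x0,y0])+.5)*s-.5)) for P in(a,b)]
        cv2.line(im,pp[0],pp[1],col,1,cv2.LINE_AA)
    cv2.imwrite(fn,im)
def angle(f,L,yc=0,z0=0,x0=0,col=(0,0,255)):
    S=[]
    P=lambda x,y,z:f((x0+x,yc+y,z0+z))[0]
    w=.022;H=.125;t=.008
    lo=[P(-L,w,0),P(-L,-w,0),P(-L,-w,t),P(-L,w,t)]
    S+=[(lo[i],lo[(i+1)%4],col) for i in range(4)]
    for x in(0,-t):
        q=[P(x,w,t),P(x,-w,t),P(x,-w,H),P(x,w,H)];S+=[(q[i],q[(i+1)%4],col) for i in range(4)]
    S+=[(P(-L,w,t),P(0,w,t),col),(P(-L,-w,t),P(0,-w,t),col)]
    return S
if __name__=='__main__':
    f=T(*q);S=angle(f,.105,.062,.025)+angle(f,.055,0,.025)+angle(f,.08,-.062,.025)
    p=[f(a)[0] for a in[(0,.094,.1),(0,-.094,.1),(.012,-.094,.1),(.012,.094,.1)]]
    S+=[(p[i],p[(i+1)%4],(255,0,0)) for i in range(4)]
    wire(d,f,'pics/w1.png',S,(140,140,250,225),7)
    wire(load('pics/scene0.npz'),f,'pics/w2.png',S,(90,140,240,300),5)
    tr=lambda x,y:np.array(((x+.5)/6-.5+290,(y+.5)/6-.5+125))
    O=[((.069*a,.1*b,.036),tr(*p)) for a,b,p in[(1,1,(48,268)),(1,-1,(472,48)),(-1,-1,(632,338)),(-1,1,(208,562))]]
    rr=least_squares(lambda q:np.concatenate([proj(d,T(*q)(P)[0])-uv for P,uv in O]),[.46,0,.47]);print('tray',rr.x,np.degrees(rr.x[2]),np.round(rr.fun,1))
E
python3 fit.py
```

```text
board [0.48979413 0.38874263 0.54548657] 31.25407837873908
[[-0.0, 0.7], [0.1, 0.1], [-0.4, -0.3], [-0.7, -0.6], [0.3, 0.6], [0.1, -0.1], [-0.1, 0.8], [0.5, -0.9], [-0.3, 0.6], [0.4, -0.3], [-0.5, 0.3], [0.7, -1.0]]
tray [ 0.4671019  -0.02472065  0.46982842] 26.919185491982812 [ 1.1  0.1 -0.6  0.9 -0.8 -0.1  0.3 -0.9]
```

View pics/w1.png

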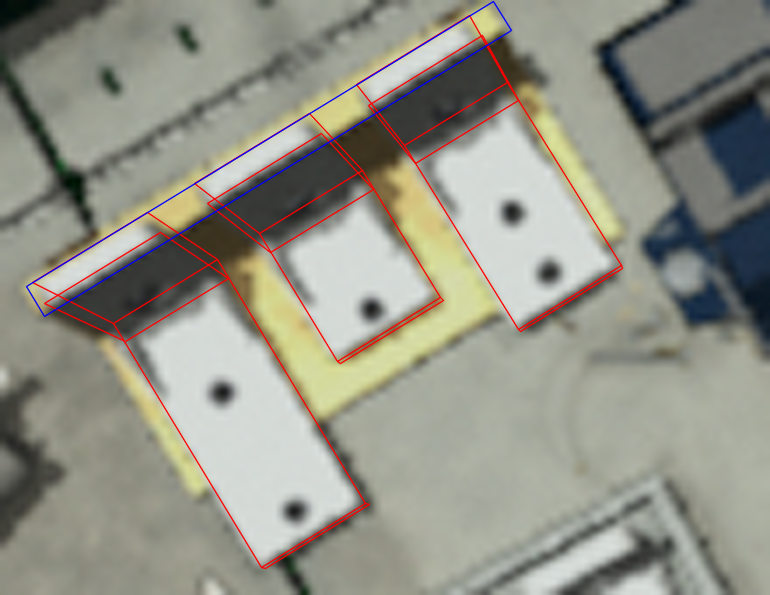

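View pics/w2.png

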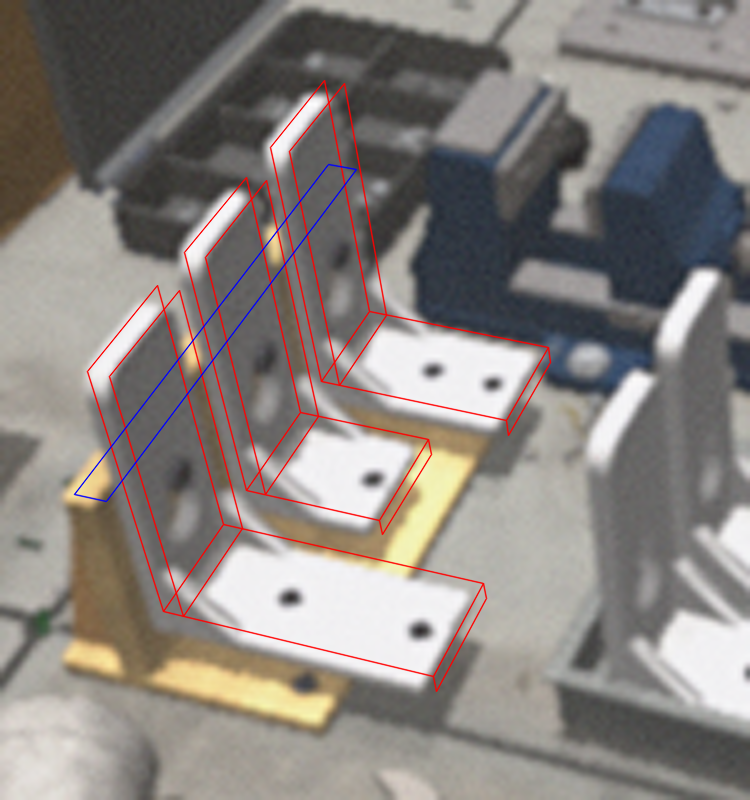

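```bash
python3 - <<'E'
from h import *
t=load('pics/top0.npz');s=load('pics/scene0.npz')
def tri(u1,u2):
    a,b=t['p'],s['p'];v,w=ray(t,u1),ray(s,u2)
    k=np.linalg.lstsq(np.c_[v,-w],b-a,rcond=None)[0]
    P,Q=a+k[0]*v,b+k[1]*w;return (P+Q)/2,np.linalg.norm(P-Q)
print('post top',tri((440,143),(341,78)))
print('post2',tri((209,280),(268,295)))
print('vise screw',tri((278,212),(280,205)))
for z in(0,.05,.1,.15,.2,.3): print(z,onz(t,(440,145),z),onz(t,(425,155),z))
st=manip.state()['tool_pos'];print(proj(t,st),proj(s,st))
for n,d,c in(('top',t,(380,110,480,200)),('scene',s,(230,60,380,330))):
    im=d['img'][:,:,::-1];x0,y0,x1,y1=c;k=6 if n=='top' else 2.2
    cv2.imwrite(f'pics/post_{n}.png',cv2.resize(im[y0:y1,x0:x1],None,fx=k,fy=k,interpolation=cv2.INTER_CUBIC))
E
```

```text
post top (array([ 0.52452488, -0.22737564,  0.13477793]), np.float64(0.004654268397201259))
post2 (array([0.21022916, 0.3246339 , 0.04819349]), np.float64(0.003503185093324911))
vise screw (array([0.37142291, 0.14587718, 0.02770757]), np.float64(0.011789156418173203))
0 [ 0.54871637 -0.28042485  0.        ] [ 0.52257566 -0.23980544  0.        ]
0.05 [ 0.53865085 -0.260098    0.05      ] [ 0.51362112 -0.22120492  0.05      ]
0.1 [ 0.52858533 -0.23977115  0.1       ] [ 0.50466658 -0.2026044   0.1       ]
0.15 [ 0.51851981 -0.2194443   0.15      ] [ 0.49571204 -0.18400387  0.15      ]
0.2 [ 0.50845429 -0.19911745  0.2       ] [ 0.4867575  -0.16540335  0.2       ]
0.3 [ 0.48832324 -0.15846376  0.3       ] [ 0.46884842 -0.1282023   0.3       ]
[634.98416294 264.27061947] [524.06428091  34.74623405]
```

View pics/post_top.png

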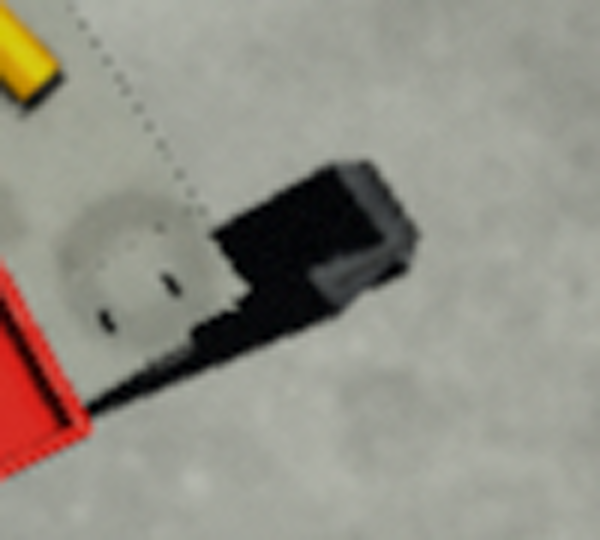

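View pics/post_scene.png

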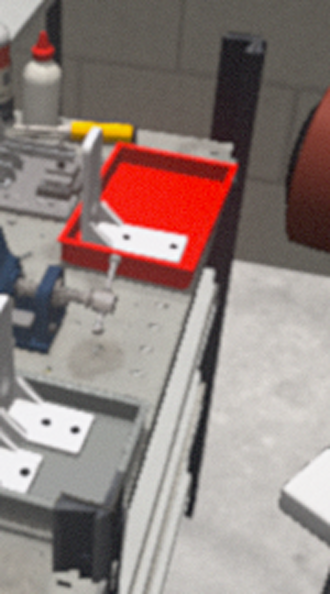

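```bash
cat >> h.py <<'E'
def yawof(q): m=rot(q);return np.arctan2(m[1,0],m[0,0])
def plan(tgt,n=None,cur=None):
    """constant rows from current pose to tgt (x,y,z,yawdeg), tool down"""
    if cur is None:
        s=manip.state();p=s['tool_pos'];a=yawof(s['tool_rot'])
        m=rot(s['tool_rot']);print('t %.2f'%s['time'],'tcp',np.round(p,4),'yaw %.2f'%np.degrees(a),'tilt',np.round(m[:2,2],4),'F',np.round(s['contact_force'],1),'g %.3f'%s['gripper_width'])
    else: p=np.array(cur[:3]);a=np.radians(cur[3])
    b=np.radians(tgt[3]);da=(b-a+np.pi)%(2*np.pi)-np.pi
    D=np.array(tgt[:3])-p
    for N in ([n] if n else range(1,60)):
        k=np.arange(N)*da/N
        # sum R(a+k) applied to const (u,w) in world-plane frame
        S=np.array([[np.cos(a+k).sum(),-np.sin(a+k).sum()],[np.sin(a+k).sum(),np.cos(a+k).sum()]])
        u=np.linalg.solve(S,D[:2])
        row=np.array([u[0]*100,-u[1]*100,-D[2]/N*100,-np.degrees(da)/N/6])
        if np.linalg.norm(row[:3])<=4.1 and abs(row[3])<1.15: break
    print('rows',N,np.round(row,3))
E
python3 - <<'E'
from h import *
f=T(0.48979413,0.38874263,0.54548657)
g=f((-.004,.062,0))[0];print(g)
plan((g[0],g[1],.30,31.25))
E
```

```text
[0.45420692 0.43966954 0.        ]
t 0.15 tcp [ 0.2483 -0.573   0.2303] yaw -66.58 tilt [-0.0004  0.0015] F [ 0.4 -1.4 -0. ] g 0.999
rows 29 [-0.552 -3.998 -0.24  -0.562]
```

```bash
python3 -m crank '[[-0.55,-3.9,-0.6,-0.56],[-0.55,-3.9,-0.6,-0.56],[-0.55,-3.9,-0.6,-0.56],[-0.55,-3.9,-0.6,-0.56],[-0.55,-3.9,-0.6,-0.56],[-0.55,-3.9,-0.6,-0.56],[-0.55,-3.9,-0.6,-0.56],[-0.55,-3.9,-0.6,-0.56],[-0.55,-3.9,-0.6,-0.56],[-0.55,-3.9,-0.6,-0.56]]' 1 && python3 -m crank '[[-0.55,-4,-0.24,-0.56],[-0.55,-4,-0.24,-0.56],[-0.55,-4,-0.24,-0.56],[-0.55,-4,-0.24,-0.56],[-0.55,-4,-0.24,-0.56],[-0.55,-4,0,-0.56],[-0.55,-4,0,-0.56],[-0.55,-4,0,-0.56],[-0.55,-4,0,-0.56],[-0.55,-4,0,-0.56]]'; python3 - <<'E'
from h import *
plan((.4542,.4397,.30,31.25))
E
```

```text
time: 0.98
tool_pos: [0.5162, -0.2897, 0.2911]
tool_rot: [-0.0, 0.959, -0.282, -0.0]
contact_force: [0.3, -1.6, -0.2]
gripper_width: 1.003
time: 1.82
tool_pos: [0.5844, 0.1025, 0.3028]
tool_rot: [0.0, 1.0, 0.007, -0.0]
contact_force: [0.6, -0.5, -0.4]
gripper_width: 0.999
t 1.82 tcp [0.5844 0.1025 0.3028] yaw 0.79 tilt [-0.0005 -0.    ] F [ 0.6 -0.5 -0.4] g 0.999
rows 9 [-0.48  -4.035  0.031 -0.564]
```

```bash
python3 -m crank '[[-0.48,-4.0,0,-0.56],[-0.48,-4.0,0,-0.56],[-0.48,-4.0,0,-0.56],[-0.48,-4.0,0,-0.56],[-0.48,-4.0,0,-0.56],[-0.48,-4.0,0,-0.56],[-0.48,-4.0,0,-0.56],[-0.48,-3,0,-0.56],[0,0,0,0],[0,0,0,0]]'; python3 - <<'E'
from h import *
plan((.4542,.4397,.30,31.25))
f=grab('wrist','pics/wr1.png')
E
```

```text
time: 2.65
tool_pos: [0.4825, 0.3941, 0.3028]
tool_rot: [0.0, 0.971, 0.239, -0.0]
contact_force: [1.0, -0.2, 0.1]
gripper_width: 1.001
t 2.65 tcp [0.4825 0.3941 0.3028] yaw 27.65 tilt [-0.0005 -0.0008] F [ 1.  -0.2  0.1] g 1.001
rows 2 [-0.154 -2.681  0.139 -0.3  ]
```

View pics/wr1.png

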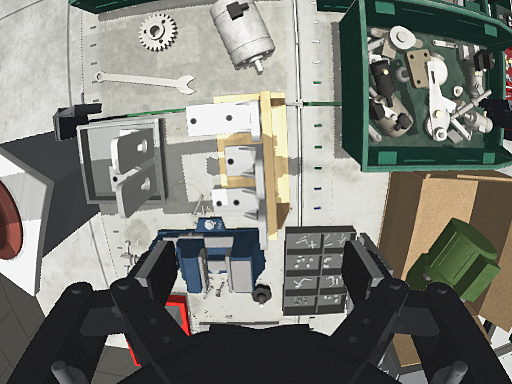

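```bash
python3 - <<'E'
from h import *
d=load('pics/wr1.npz');im=d['img'][:,:,::-1]
cv2.imwrite('pics/wz.png',cv2.resize(im[85:245,180:300],None,fx=4.8,fy=3.75*1,interpolation=cv2.INTER_CUBIC) if 0 else cv2.resize(im[90:165,180:300],None,fx=6.5,fy=6.5,interpolation=cv2.INTER_CUBIC))
print(d['p'],d['q'],rot(d['q'])[:,2])
E
```

```text
[0.44776697 0.46102063 0.4456143 ] [ 0.96017939 -0.14442384 -0.0350762   0.23657338] [-0.13569255  0.2607494   0.95582283]
```

View pics/wz.png

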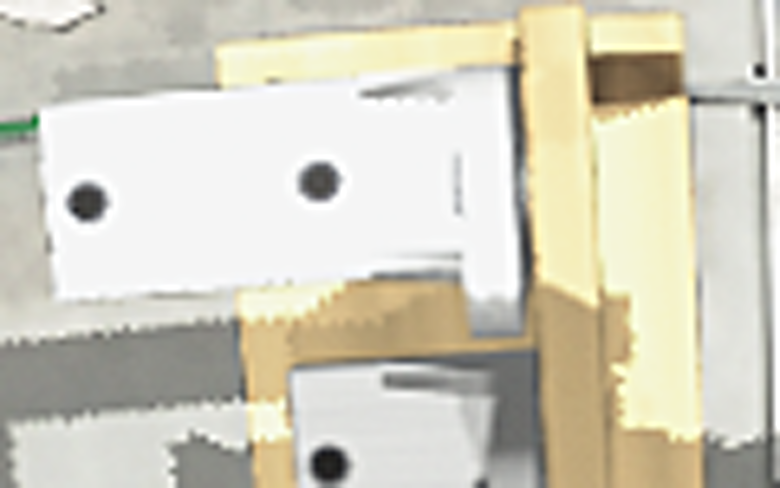

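```bash
cat > fit2.py <<'E'
from h import *
from scipy.optimize import least_squares
d=load('pics/wr1.npz')
c=lambda x,y:np.array([(x+.5)/6.5-.5+180,(y+.5)/6.5-.5+90])
O=[((0,.094,.1),c(522,8)),((.012,.094,.1),c(584,7)),((-.105,.084,.033),c(38,112)),((-.105,.040,.033),c(53,298)),((-.008,.040,.150),c(470,335)),((0,.040,.150),c(524,333))]
res=lambda q:np.concatenate([proj(d,T(*q)(P)[0],True)-uv for P,uv in O])
r=least_squares(res,[.49,.389,.545]);print('board',r.x,np.degrees(r.x[2]));print(np.round(r.fun.reshape(-1,2)*6.5,0).tolist())
print(T(*r.x)((-.004,.062,0)))
def ln(a,b,z):
    A,B=onz(d,c(*a),z,True),onz(d,c(*b),z,True);v=B-A;print(A,B,np.degrees(np.arctan2(v[1],v[0])),np.linalg.norm(v))
ln((527,75),(541,345),.1) ; ln((600,290),(583,7),.1); ln((87,202),(319,182),.033); ln((38,112),(53,298),.033); ln((470,335),(524,333),.15)
E
python3 fit2.py
```

```text
board [0.48911991 0.39164631 0.53668115] 30.74956502256856
[[-8.0, -5.0], [-2.0, -7.0], [-9.0, -12.0], [-6.0, 2.0], [10.0, 9.0], [8.0, 8.0]]
[[0.4539825 0.4428846 0.       ]]
[0.44906409 0.46211756 0.1       ] [0.47389815 0.42027189 0.1       ] -59.31222767503406 0.048659945596925464
[0.47857232 0.43404861 0.1       ] [0.45210161 0.4774984  0.1       ] 121.35082609566288 0.05087812522369858
[0.37728477 0.39569579 0.033     ] [0.42066766 0.4218721  0.033     ] 31.105880265996554 0.05066828626019382
[0.35882209 0.40863053 0.033     ] [0.37949937 0.37339354 0.033     ] -59.59532730811508 0.040855790681159965
[0.45972637 0.42248272 0.15      ] [0.46693383 0.42660534 0.15      ] 29.769282276535307 0.008303220112427189
```

```bash
python3 - <<'E'
from h import *
plan((.4541,.4412,.30,31.1))
E
```

```text
t 2.70 tcp [0.4833 0.3931 0.3029] yaw 27.54 tilt [-0.0003 -0.0009] F [-0.2  0.1  0.3] g 0.999
rows 2 [-0.139 -2.813  0.144 -0.297]
```

```bash
python3 -m crank '[[-0.14,-2.81,0.15,-0.3],[-0.14,-2.81,0.15,-0.3],[0,0,3.5,0],[0,0,3.5,0],[0,0,3.5,0],[0,0,2.5,0],[0,0,2,0],[0,0,0,0],[0,0,0,0],[0,0,0,0]]'; python3 - <<'E'
from h import *
plan((.4541,.4412,.115,31.1))
f=grab('wrist','pics/wr2.png')
E
```

```text
time: 3.53
tool_pos: [0.4559, 0.4409, 0.1521]
tool_rot: [-0.0, 0.964, 0.267, 0.001]
contact_force: [-0.6, 0.2, 0.4]
gripper_width: 0.998
t 3.53 tcp [0.4559 0.4409 0.1521] yaw 31.01 tilt [0.002  0.0014] F [-0.6  0.2  0.4] g 0.998
rows 1 [-0.136 -0.122  3.714 -0.015]
```

View pics/wr2.png

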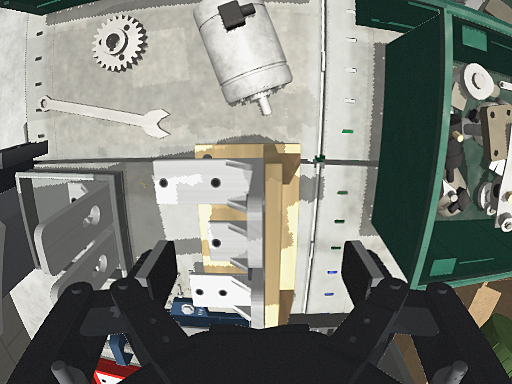

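```bash
python3 - <<'E'
from h import *
d=load('pics/wr2.npz')
s=manip.state();p=np.array(s['tool_pos']);m=rot(s['tool_rot'])
print('tcp px',proj(d,p,True),'grasp',proj(d,p-m[:,2]*.019,True), 'pads open', proj(d,p-m[:,2]*.03+m[:,0]*.0425,True),proj(d,p-m[:,2]*.03-m[:,0]*.0425,True))
for q in([.4898,.3887,.5455],[.48912,.39165,.5367]):
    f=T(*q)
    for P in[(-.008,.084,.15),(-.008,.04,.15),(0,.084,.15),(0,.04,.15),(0,.094,.1),(-.105,.084,.033)]: print(P,proj(d,f(P)[0],True).round(1))
im=d['img'][:,:,::-1]
cv2.imwrite('pics/wz2.png',cv2.resize(im[140:330,140:300],None,fx=4.5,fy=3.1*1,interpolation=cv2.INTER_CUBIC) if 0 else cv2.resize(im[135:330,140:320],None,fx=3,fy=3,interpolation=cv2.INTER_CUBIC))
E
```

```text
tcp px [259.27923969 246.08343028] grasp [259.26471432 264.40539617] pads open [351.2675394  274.34697377] [167.2488276  274.23553446]
(-0.008, 0.084, 0.15) [246.7 206.8]
(-0.008, 0.04, 0.15) [248.2 277.7]
(0, 0.084, 0.15) [262.1 206.7]
(0, 0.04, 0.15) [262.  277.6]
(0, 0.094, 0.1) [261.1 166.9]
(-0.105, 0.084, 0.033) [148.8 163.3]
(-0.008, 0.084, 0.15) [249.9 201.4]
(-0.008, 0.04, 0.15) [250.4 273.5]
(0, 0.084, 0.15) [265.3 201.5]
(0, 0.04, 0.15) [264.3 273.5]
(0, 0.094, 0.1) [263.8 162.7]
(-0.105, 0.084, 0.033) [150.1 159.3]
```

View pics/wz2.png

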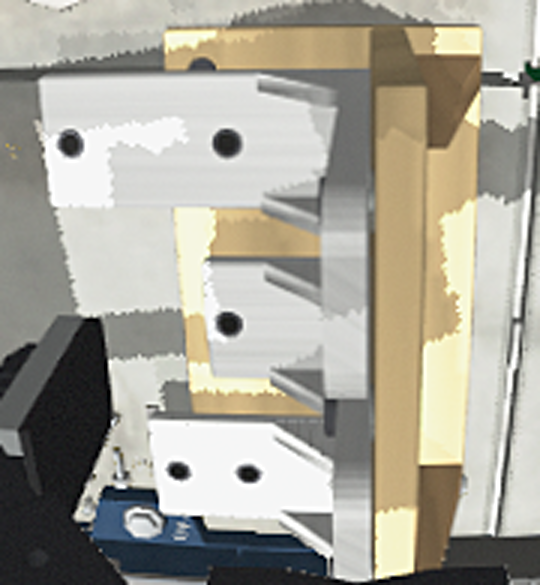

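```bash
python3 -m crank '[[-0.22,-0.2,0,0],[0,0,2,0],[0,0,1.8,0],[0,0,0,0],[0,0,0,0]]'; python3 -m crank '[[0,0,0,0],[0,0,0,0]]' 0.35;python3 - <<'E'
from h import *
plan((.4531,.4419,.113,31.1))
f=grab('wrist','pics/wr3.png');cv2.imwrite('pics/wz3.png',cv2.resize(f['img'][135:330,140:400,::-1],None,fx=3,fy=3,interpolation=cv2.INTER_CUBIC))
E
```

```text
time: 4.0
tool_pos: [0.4512, 0.4415, 0.1125]
tool_rot: [0.0, 0.963, 0.268, -0.0]
contact_force: [0.2, -0.6, 0.0]
gripper_width: 1.003
time: 4.17
tool_pos: [0.4525, 0.4424, 0.1145]
tool_rot: [-0.001, 0.963, 0.268, 0.002]
contact_force: [-0.2, -0.2, 0.4]
gripper_width: 0.747
t 4.17 tcp [0.4525 0.4424 0.1145] yaw 31.10 tilt [0.0026 0.002 ] F [-0.2 -0.2  0.4] g 0.747
rows 1 [0.029 0.076 0.152 0.001]
```

View pics/wz3.png

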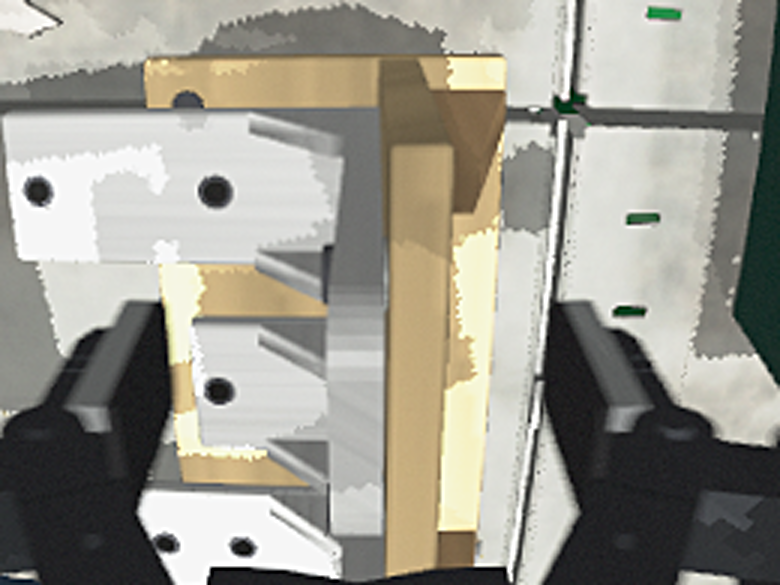

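```bash
python3 -m crank '[[0,0,0.1,0],[0,0,0,0],[0,0,0,0],[0,0,0,0],[0,0,0,0],[0,0,0,0],[0,0,0,0],[0,0,0,0]]' 0; python3 - <<'E'
from h import *
plan((.4531,.4419,.113,31.1))
E
```

```text
time: 4.88
tool_pos: [0.4522, 0.442, 0.1117]
tool_rot: [-0.0, 0.963, 0.268, 0.001]
contact_force: [4.7, 1.8, -0.5]
gripper_width: 0.087
t 4.88 tcp [0.4522 0.442  0.1117] yaw 31.10 tilt [0.0017 0.0012] F [ 4.7  1.8 -0.5] g 0.087
rows 1 [ 0.072  0.057 -0.126 -0.   ]
```

```bash
python3 -m crank '[[0.06,0,-0.7,0],[0,0,-0.7,0],[0,0,-0.7,0],[0,0,0,0],[0,0,0,0],[0,0,0,0]]'; python3 - <<'E'
from h import *
plan((.4531,.4419,.113,31.1))
f=grab('wrist','pics/wr4.png')
f=grab('scene','pics/sc4.png');cv2.imwrite('pics/sz4.png',cv2.resize(f['img'][120:320,80:300,::-1],None,fx=3,fy=3,interpolation=cv2.INTER_CUBIC))
E
```

```text
time: 5.38
tool_pos: [0.4511, 0.4414, 0.1313]
tool_rot: [0.0, 0.963, 0.268, -0.001]
contact_force: [0.3, -0.3, -2.7]
gripper_width: 0.082
t 5.38 tcp [0.4511 0.4414 0.1313] yaw 31.11 tilt [-0.0022 -0.0015] F [ 0.3 -0.3 -2.7] g 0.082
rows 1 [0.196 0.057 1.831 0.002]
```

View pics/sz4.png

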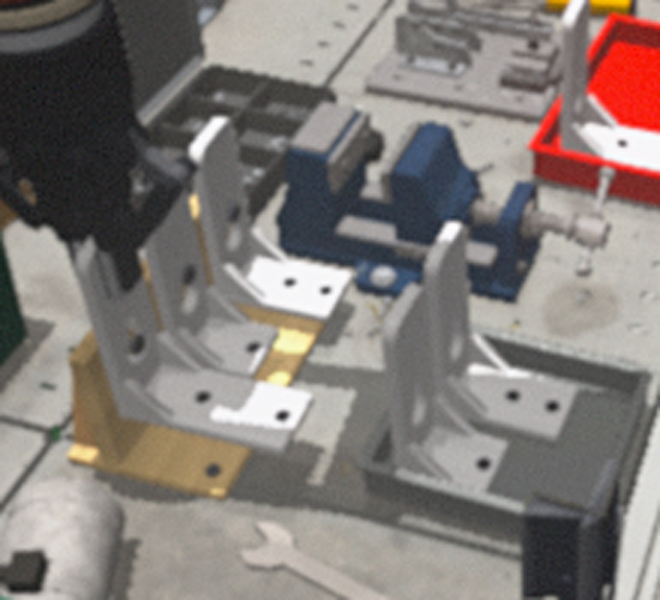

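View pics/wr4.png

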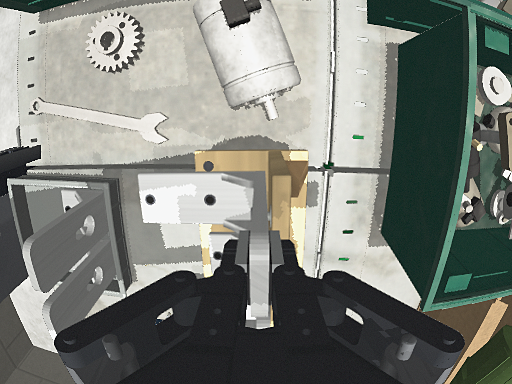

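```bash
python3 -m crank '[[0,0,-0.15,0],[-0.4,0,0,0],[-0.4,0,0,0],[0,0,0,0],[0,0,0,0]]'; python3 -m crank '[[-0.5,0,0,0],[-0.5,0,0,0],[-0.5,0,0,0],[0,0,0,0],[0,0,0,0]]'; python3 - <<'E'
from h import *
plan((.4531,.4419,.113,31.1))
f=grab('scene','pics/sc5.png');cv2.imwrite('pics/sz5.png',cv2.resize(f['img'][120:320,80:300,::-1],None,fx=3,fy=3,interpolation=cv2.INTER_CUBIC))
E
```

```text
time: 5.9
tool_pos: [0.4448, 0.4376, 0.1337]
tool_rot: [0.0, 0.963, 0.268, -0.0]
contact_force: [0.4, -0.4, -2.3]
gripper_width: 0.086
time: 6.32
tool_pos: [0.432, 0.4299, 0.1338]
tool_rot: [-0.0, 0.963, 0.268, 0.0]
contact_force: [0.1, -0.6, -2.8]
gripper_width: 0.089
t 6.32 tcp [0.432  0.4299 0.1338] yaw 31.11 tilt [0.0001 0.0001] F [ 0.1 -0.6 -2.8] g 0.089
rows 1 [2.425e+00 6.100e-02 2.085e+00 1.000e-03]
```

View pics/sz5.png

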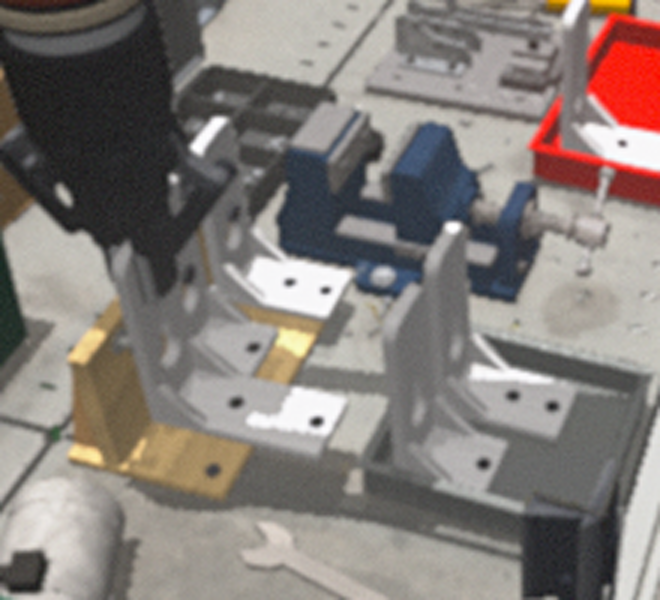

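```bash
python3 -m crank '[[0,0,-2,0],[0,0,-4,0],[0,0,-4,0],[0,0,-4,0],[0,0,-2.5,0],[0,0,0,0],[0,0,0,0]]'; python3 - <<'E'
from h import *
plan((.5325,-.0453,.30,26.9))
E
```

```text
time: 6.95
tool_pos: [0.4332, 0.4307, 0.3012]
tool_rot: [-0.001, 0.963, 0.268, 0.002]
contact_force: [-0.3, 0.2, -2.7]
gripper_width: 0.088
t 6.95 tcp [0.4332 0.4307 0.3012] yaw 31.10 tilt [0.0037 0.0029] F [-0.3  0.2 -2.7] g 0.088
rows 12 [-1.211  3.867  0.01   0.058]
```

```bash
python3 -m crank '[[-0.3,1,0,0.05],[-0.6,2,0,0.05],[-1,3.2,0,0.05],[-1,3.2,0,0.05],[-1,3.2,0,0.05],[-1,3.2,0,0.05],[-1,3.2,0,0.05],[-1,3.2,0,0.05],[-1,3.2,0,0.05],[-1,3.2,0,0.05]]'; python3 -m crank '[[-1,3.2,0,0.05],[-1,3.2,0,0.05],[-1,3.2,0,0.05],[-1,3.2,0,0.05],[-0.9,2.5,0,0],[-0.5,1.5,0,0],[0,0,0,0],[0,0,0,0],[0,0,0,0]]'; python3 - <<'E'
from h import *
plan((.5325,-.0453,.30,26.9))
E
```

```text
time: 7.78
tool_pos: [0.4948, 0.135, 0.295]
tool_rot: [-0.0, 0.97, 0.242, -0.003]
contact_force: [0.9, 0.5, -2.5]
gripper_width: 0.081
time: 8.53
tool_pos: [0.5248, -0.0361, 0.2966]
tool_rot: [-0.001, 0.973, 0.233, -0.002]
contact_force: [0.3, 0.0, -3.1]
gripper_width: 0.083
t 8.53 tcp [ 0.5248 -0.0361  0.2966] yaw 26.89 tilt [-0.0037  0.0012] F [ 0.3  0.  -3.1] g 0.083
rows 1 [ 2.730e-01  1.169e+00 -3.450e-01 -1.000e-03]
```

Refine sideways, descend partway, and look.

```bash
python3 -m crank '[[0.27,1.17,0,0],[0,0,2.5,0],[0,0,3.5,0],[0,0,3.5,0],[0,0,2.5,0],[0,0,1.5,0],[0,0,0,0],[0,0,0,0],[0,0,0,0]]'; python3 - <<'E'
from h import *
plan((.5325,-.0453,.0987,26.9))
f=grab('wrist','pics/wr6.png')
f=grab('top','pics/top6.png')
f=grab('scene','pics/sc6.png');cv2.imwrite('pics/sz6.png',cv2.resize(f['img'][60:220,200:400,::-1],None,fx=3.5,fy=3.5,interpolation=cv2.INTER_CUBIC))
E
```

```text
time: 9.28
tool_pos: [0.5346, -0.0456, 0.1654]
tool_rot: [0.001, 0.972, 0.233, 0.001]
contact_force: [0.7, -0.8, -2.6]
gripper_width: 0.088
t 9.28 tcp [ 0.5346 -0.0456  0.1654] yaw 26.95 tilt [ 0.0025 -0.0006] F [ 0.7 -0.8 -2.6] g 0.088
rows 2 [-0.087 -0.06   3.336  0.004]
```

View pics/sz6.png

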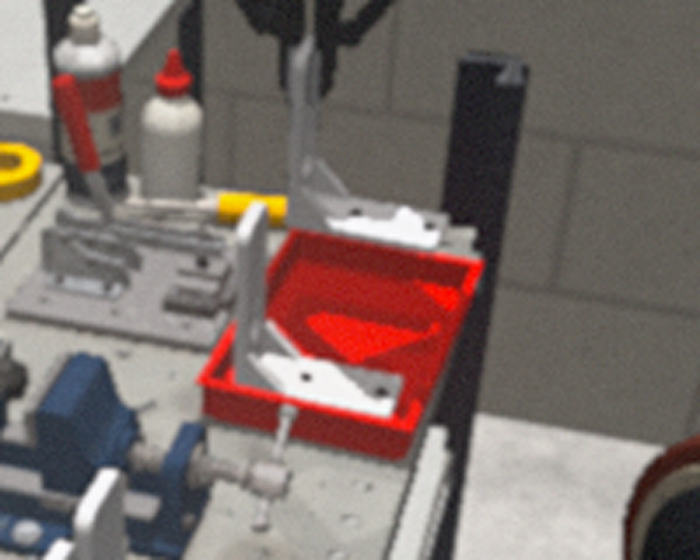

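View pics/wr6.png

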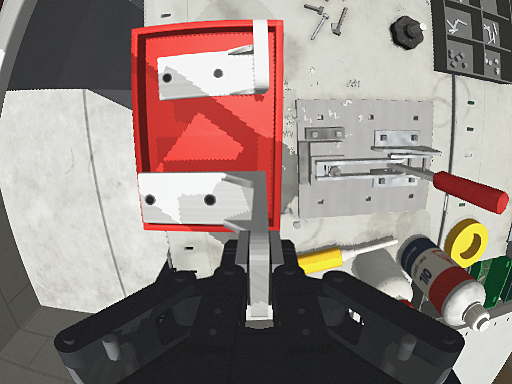

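View pics/top6.png

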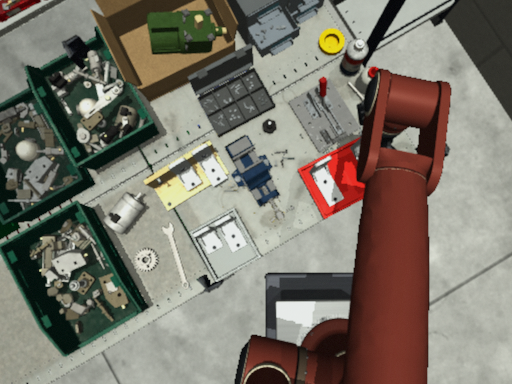

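```bash
python3 - <<'E'
from h import *
d=load('pics/wr6.npz')
s=manip.state();a=yawof(s['tool_rot']);p=s['tool_pos']
c,sn=np.cos(a),np.sin(a)
def loc(P): v=P-p;return np.round([c*v[0]+sn*v[1],-sn*v[0]+c*v[1]],4)
zt=p[2]-.0867+.008
for n,uv,z in[('foot L',(138,173),zt),('foot R',(145,223),zt),('hole',(149,199),zt),('hole2',(210,199),zt),('rim FL',(133,29),.036),('rim BL',(281,20),.036),('rim BR',(281,231),.036),('rim FR',(143,231),.036),('1st footL',(157,57),.02),('1st footR',(161,101),.02)]:
    print(n,onz(d,uv,z,True).round(4),loc(onz(d,uv,z,True)))
im=d['img'][:,:,::-1]
cv2.imwrite('pics/wz6.png',cv2.resize(im[10:240,120:300],None,fx=3.4,fy=2.6*1,interpolation=cv2.INTER_CUBIC) if 0 else cv2.resize(im[10:240,120:300],None,fx=2.6,fy=2.6,interpolation=cv2.INTER_CUBIC))
E
```

```text
foot L [ 0.4378 -0.0702  0.0874] [-0.0975  0.0223]
foot R [ 0.4583 -0.1089  0.0874] [-0.0967 -0.0215]
hole [ 0.4544 -0.0866  0.0874] [-0.0902  0.0001]
hole2 [ 0.5003 -0.0629  0.0874] [-0.0385  0.0004]
rim FL [0.3589 0.0359 0.036 ] [-0.1198  0.1526]
rim BL [0.4837 0.0991 0.036 ] [0.0201 0.1524]
rim BR [ 0.5782 -0.0813  0.036 ] [ 0.0226 -0.0512]
rim FR [ 0.4495 -0.1493  0.036 ] [-0.1229 -0.0536]
1st footL [0.3894 0.0195 0.02  ] [-0.1001  0.1241]
1st footR [ 0.4129 -0.019   0.02  ] [-0.0965  0.0792]
```

View pics/wz6.png

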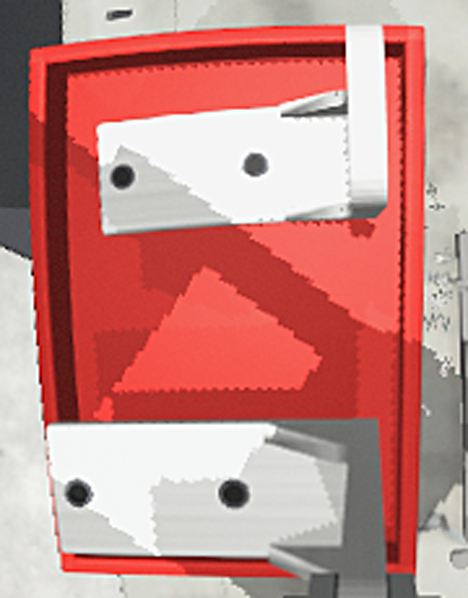

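```bash
python3 -m crank '[[0,0,2,0],[0,0,2.2,0],[0,0,1.3,0],[0,0,0.6,0],[0,0,0,0],[0,0,0,0],[0,0,0,0]]'; python3 -m crank '[[0,0,0.2,0],[0,0,0,0],[0,0,0,0]]'; python3 -m crank '[[0,0,0.2,0],[0,0,0,0],[0,0,0,0]]'
```

```text
time: 10.02
tool_pos: [0.5346, -0.046, 0.1044]
tool_rot: [0.001, 0.973, 0.233, 0.001]
contact_force: [0.3, -0.2, -2.0]
gripper_width: 0.086
time: 10.27
tool_pos: [0.5338, -0.0458, 0.1014]
tool_rot: [0.0, 0.973, 0.233, 0.0]
contact_force: [-0.0, 0.3, -3.5]
gripper_width: 0.087
time: 10.52
tool_pos: [0.5341, -0.0458, 0.0995]
tool_rot: [0.0, 0.973, 0.233, 0.001]
contact_force: [0.7, -0.2, -0.4]
gripper_width: 0.088
```

```bash
python3 -m crank '[[0,0,0.1,0],[0,0,0,0],[0,0,0,0]]'; python3 - <<'E'
from h import *
f=grab('scene','pics/sc7.png');cv2.imwrite('pics/sz7.png',cv2.resize(f['img'][60:220,200:400,::-1],None,fx=3.5,fy=3.5,interpolation=cv2.INTER_CUBIC))
E
```

```text
time: 10.77
tool_pos: [0.5346, -0.0458, 0.0992]
tool_rot: [0.0, 0.973, 0.233, 0.001]
contact_force: [1.8, 1.4, 5.5]
gripper_width: 0.087
```

View pics/sz7.png

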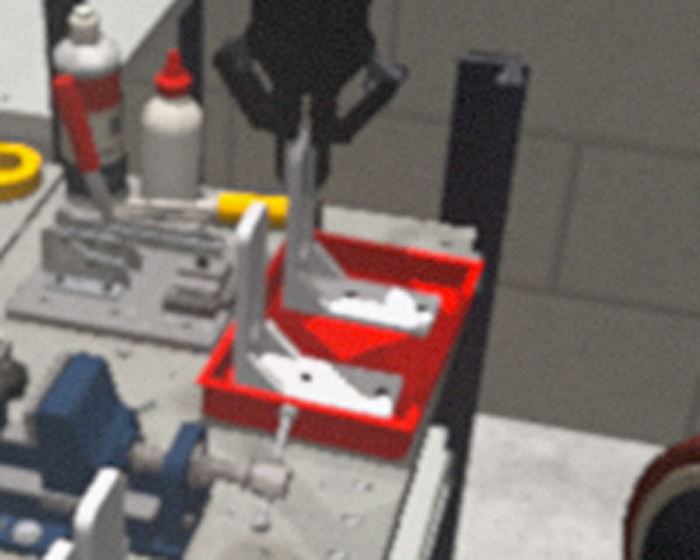

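```bash
python3 -m crank '[[0,0,0,0],[0,0,0,0],[0,0,0,0],[0,0,0,0],[0,0,0,0]]' 0.45; python3 -m crank '[[0,0,-1.5,0],[0,0,-3,0],[0,0,-4,0],[0,0,-4,0],[0,0,-4,0],[0,0,-2,0],[0,0,0,0],[0,0,0,0]]'; python3 - <<'E'
from h import *
f=grab('scene','pics/sc8.png');cv2.imwrite('pics/sz8.png',cv2.resize(f['img'][60:310,90:350,::-1],None,fx=2.35,fy=2.35,interpolation=cv2.INTER_CUBIC))
f=grab('wrist','pics/wr8.png')
E
```

```text
time: 11.23
tool_pos: [0.5331, -0.0457, 0.0973]
tool_rot: [-0.0, 0.973, 0.233, -0.0]
contact_force: [-0.4, 0.1, -0.2]
gripper_width: 0.45
time: 11.9
tool_pos: [0.5342, -0.0459, 0.2845]
tool_rot: [0.001, 0.973, 0.233, 0.002]
contact_force: [0.1, 0.3, -0.9]
gripper_width: 0.455
```

View pics/sz8.png

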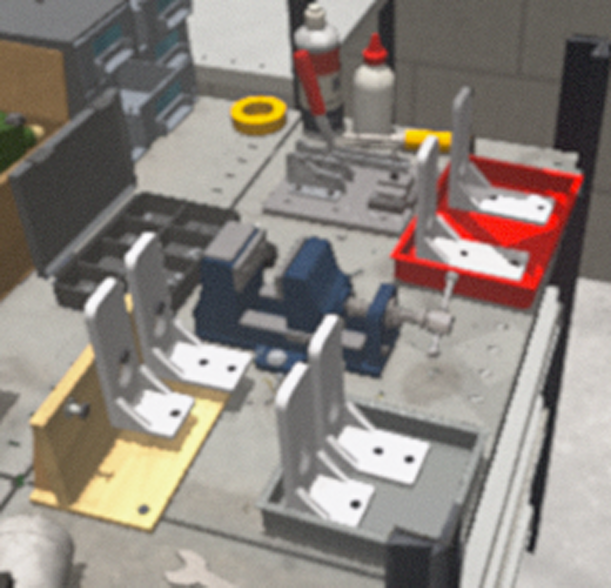

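View pics/wr8.png

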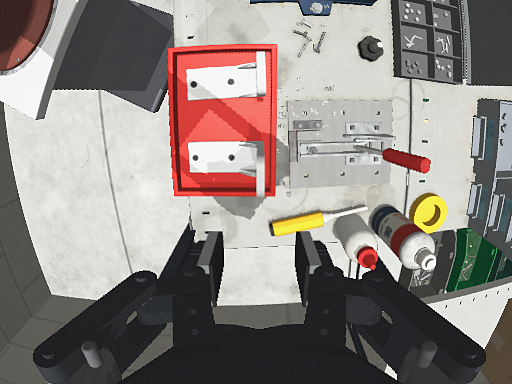

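```bash
python3 -c "
from plant import manip
print(manip.job_done())"
```

```text
the job is handed in; nothing more can be done
None
```

The job is done and handed in. The first angle in the red tray had the 105 mm foot, so its twin was angle_long, the leftmost on the board (+y).

I gripped it by the top of the leaf and raised it about 21 mm. I then drew it about 23 mm forward off the stud and stood it on its foot in the right half of the red tray. The last logged time was 11.9 s. The largest tool force reading at the end of any move was about 6 N.

**Last checks:** in the final scene and wrist pictures:
- Both long angles stand upright side by side in the red tray, fully inside its walls.
- The short and middle angles still hang on the board.
- The two returns stand in the grey tray.
- The open gripper is well clear of everything.

**Disagreements:** the top and wrist cameras differed by about 2–3 mm and 0.5° on where the board is. I settled the grasp by aligning it in the wrist view. No check failed.

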